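# Unsnap and slide off a tester's battery cover

## Robot

A 6-joint arm with a two-finger parallel gripper is mounted at the origin on a cart in front of the work surface, level with it; the furniture and walls round the work are solid. World frame = base frame: x ahead of the robot, y to its left, z up, the work surface at z = 0. Lengths are in m, angles in rad, forces in N, time in s.
With the tool pointing down it reaches from about 0.325 to 1 m from the base axis. Payload 5.1 kg.
Tool frame: the origin (TCP) lies at the very end of the fingers, on their centre line; the grasp point (between the pads) lies 19 mm behind it (manip.pinch_z is the distance from the TCP to the grasp point, in m); z points along the fingers, y is the line along which they close (so a half turn about z gives the same grasp; the last joint's range is limited). The gripper opens to 85 mm and grips with 20 to 120 N. Pads are 22 mm wide; open, the fingers measure 114 mm over their backs; the gripper's body (76 mm by 85 mm) begins 54 mm behind the grasp point. The pads swing forward as they close: fully open they stand 13 mm farther back than shut.
Start: joints at [-1.261, 0.124, 1.65, -0, 1.367, -0.083], TCP at [0.249, -0.6, 0.231] pointing down, gripper open.
Joint ranges: [-2.61, 2.61], [-1.02, 2.33], [0.03, 2.71], [-1.35, 4.49], [0.32, 2.68], [-2.91, 2.91]. Speed limits (rad/s): [2.57, 2.57, 3.14, 3.14, 3.14, 3.14].

## Interface

Orientations are given as a rotation vector (axis times angle).
In Python, from bench import manip, vision gives the robot as it stands.
- The arm moves only by the tool play_rows, never from a script. Its argument "deltas" is a list that holds one entry, the list of rows, each a list of 7 numbers: the shift along the tool's x, y, z in m, then the turn, a rotation vector about the tool's x, y, z in degrees, then the finger opening in m, from 0 to 0.0854. In form: [[[tx, ty, tz, wx, wy, wz, gripper], ...]]. A call has 1 to 10 rows; each row shifts and turns the commanded pose from where the row before left it, along the tool's axes as they then stand; what a row does not reach is not made up. A row lasts 1/8 s, in which the tool goes at most 62.5 mm and 10.7 degrees, less where a joint would pass 70% of its speed; a pose out of reach is approached as far as the arm can. A call is refused whole if a number of a shift passes 0.0625 or a number of a turn 10.7, either way. A call with a gripper value outside its range is refused whole. The fingers move at their own pace and stop on an object; "force" is the grip in N (left out, the last holds). Time passes only in rows, so rows that do not move let the fingers close. It gives the time, the measured TCP pose, the force, the opening and the grip force at its end, in the units of the state.
- manip.sense(): the state, without advancing time (a new reading comes with each control period).
- vision.get_image(name): name is "scene" or "top"; returns a dict with "img" (400x640x3 uint8, blue, green, red), "depth" (400x640 float32, m along the optical axis (not along the pixel's ray), 0 where there is no reading), "fx", "fy", "cx", "cy" (pixels), "distortion" ([k1, k2, p1, p2, k3] as OpenCV has them; the pictures are not rectified), "extrinsics" (4x4, takes a point from world to camera coordinates). Camera axes: x right, y down, z forward; pixel columns grow to the right and rows downward; lengths in m; the calibration is good to about 2 mm. A picture is of the moment at which its call begins.
- manip.job_done(): hands the job in; it is judged then, once.
Trained networks look in the newest picture that a camera, given by its name, has taken for a name from the list of things; names that differ only in an ending like _2 or _b are one class to them, and where a whole thing is asked for, a point or a joint stands for the part that bears it (a point fixed in the world has none). Each returns a list of dicts, best first, with "p" (0 to 1); they miss things now and then, are a little off and sometimes report something else, mostly with a low value. They report only what shows in the picture. A call takes as long as a camera call.
- vision.boxes_of(target, camera): "box" ([left, top, right, bottom] in pixels, round what is visible of it).
- vision.cut_out(target, camera): "region" (400x640 bool, what is visible of it) and "box" ([left, top, right, bottom] in pixels, round what is visible of it).
- vision.pinpoint(target, camera): "xy" ([column, row] in pixels: a listed point, or the origin of a listed thing).
The state is a dict: "t": time; "qpos": joint angles; "joint_velocities": joint speeds; "joint_efforts": joint torques, N m; "position": TCP position; "eef_rot": TCP orientation; "force": force on the tool from outside, world axes, zero at the start; "wrist_torque": the same for the moment, N m; "grip_width": finger opening in m; "grasp_force": force on a finger pad.
Only numpy, scipy, OpenCV 4.12 (cv2) and the standard library are available. Lean on these libraries where they do the work, as an engineer would, in place of code of your own. Each camera call takes 0.05 s, during which the arm holds its last target. There are 200 camera calls.

## Task

A handheld tester lies face down in its service cradle and its battery is due for changing. Press its snap tab down with the fingertips and, keeping it down, push the released battery cover along its rails, away from the tab and off the tester's end, until it drops flat on the bench just beyond, not leaning on the tester. Only press and push: do not pick the cover up, and leave the other things on the bench where they are.

Things in the scene. Friction and masses are not known exactly. Their poses are not given: they have to be found in the camera images.
- tester: dark grey handheld tester, 201 x 94 mm, back 31 mm up, lying face down, clamped in an aluminium cradle plate fixed to the bench. Origin: on the bench under the joint between tab and cover. +x: the way the cover slides off, to the open tail end at x = 76 mm (bare bench beyond); +z up. Plain head half at x -115 to -46; thumb recess with the tab at x -46 to -2 mm, 62 mm wide, floor 21 mm up
- snap_tab (a joint): how far the snap tab is bent down (rad): 0 at rest, stop at 0.14. Above about 0.10 its two teeth are clear of the cover's ribs and the cover is free; it springs back when let go
- tab_pad (a point): middle of the raised ridge on the sprung snap tab, where it is pressed, 30 mm above the bench at rest, at x = -10 mm in the tester's frame; ridge 10 mm (x) by 34 mm. The tab is a tongue rooted at x = -42 mm, free end at x = -3 mm. The cover is free when the ridge is 3 mm down (about 7 N); stop at 4 mm. Keep it down until the cover has moved 5 mm; after that it cannot catch again
- cover: loose flat battery cover, same plastic, 74 mm (x) by 80 mm, 6 mm thick, about 60 g; origin mid underside, 24.5 mm up while seated; axes as the tester's. Rails hold its sides down until it is nearly out; pushed about 75 to 80 mm it tips off the end and drops. Two ribs reach 5 mm below its rear edge, so it lies on the bench with its origin 2 to 4 mm up, sloping 4 degrees
- cover_edge (a point): middle of the cover's rear edge (next to the tab), 5 mm above its underside. A thumb bar stands on this edge: the upright face to push is 9 mm high, 24.5 to 33.5 mm above the bench, and 52 mm wide
- seat_end (a point): middle of the tester's open tail end, at the height of the seat (24.5 mm): x = 76 mm in the tester's frame; the tester's side walls run on 10 mm beyond it as two tail corners, 82 mm apart, between which the cover drops; what is above the seat's floor there (old battery, tail wall) stays below 24 mm
- new_battery: 9 V block battery, 18 x 26 x 49 mm, standing beside the tester; bystander. Origin under its middle
- driver_yellow: screwdriver with yellow handle, 174 mm long, lying beside the tester; bystander
- esd_brush: black flat brush, 146 mm long, lying beside the tester on the robot's side; bystander
- flux_jar: small jar, 37 mm wide, 30 mm high, at the left of the bench; bystander
- eye_loupe: black eye loupe, 37 mm wide, 35 mm high, at the left of the bench; bystander
- tape_roll: roll of tape lying flat, 46 mm wide, 19 mm high, at the left of the bench; bystander

How it is judged:
On the way, in this order (a step that is already met when the one before it is completed fails the run):
1. the snap tab is pressed down far enough to free the cover, which is still on its seat (value of joint snap_tab above 0.08 rad and x of cover in the frame of tester below 0.047 m), for 0.1 s.
2. the cover has slid at least 30 mm out along its rails (x of cover in the frame of tester above 0.067 m and z of cover in the frame of tester above 0.015 m).
At the end, for the whole second after the job is handed in: the cover lies still and flat on the bench (origin under 8 mm up, sloping less than 0.15 rad), right side up, its rear edge wholly past the tester's tail end and within 100 mm of it; the snap tab has sprung back (x of cover_edge in the frame of seat_end above 0 m and horizontal distance between cover_edge and seat_end below 0.1 m and height (world z) of cover below 0.008 m and angle between cover's own z axis and vertical below 0.15 rad and linear speed of cover below 0.01 m/s and value of joint snap_tab below 0.03 rad); the robot touches nothing.
It fails at once if the cover is lifted off its seat or carried (height (world z) of cover above 0.036 m).
It fails at once if the new battery is moved or tipped over (distance of new_battery from where it was at the start of the episode above 0.02 m or angle between new_battery's own z axis and vertical above 0.5 rad).
It fails at once if another bystander is moved (distance of any of driver_yellow, esd_brush, flux_jar, eye_loupe, tape_roll from where it was at the start of the episode above 0.02 m).
It also fails if it takes over 35 s, if anything falls off the work surface, if the arm or the gripper's body presses on something with over 40 N, if the wrist force passes 120 N, or if a joint passes its speed limit or range.

## Working session

There is one attempt and no reset: what is moved stays moved. The work goes in short steps, Python scripts to look and compute and a tool call to move; the robot and the scene stay as the last step left them, time stands still between calls to the robot, and variables do not carry over. Pictures are saved under pics/ and viewed, at most 10 in all, crops included, and the job is handed in when it is done.

Besides the shell and the picture viewer there is one more tool, called after ">>>" as a command line: name --argument value ..., lists and objects as JSON in quotes. play_rows: Moves the arm, as the interface text tells. Its arguments: {"type":"object","properties":{"deltas":{"type":"array","items":{"type":"array","items":{"type":"array","items":{"type":"number"}}}},"force":{"type":"number"}},"required":["deltas"]}

```bash
mkdir -p pics; cat > h.py <<'E'
import numpy as np, cv2
from bench import manip, vision
def ray(im,uv):
    K=np.array([[im['fx'],0,im['cx']],[0,im['fy'],im['cy']],[0,0,1.]])
    n=cv2.undistortPoints(np.array([[uv]],float),K,np.array(im['distortion'],float))[0,0]
    E=np.array(im['extrinsics']);R,t=E[:3,:3],E[:3,3]
    return -R.T@t, R.T@np.array([n[0],n[1],1.])
def at_z(im,uv,z):
    o,d=ray(im,uv); return o+d*(z-o[2])/d[2]
def tri(rs):
    A=0;b=0
    for o,d in rs:
        d=d/np.linalg.norm(d);P=np.eye(3)-np.outer(d,d);A=A+P;b=b+P@o
    return np.linalg.solve(A,b)
E
python3 - <<'E'
from h import *
np.set_printoptions(precision=4,suppress=True)
ims={c:vision.get_image(c) for c in('scene','top')}
for c in ims: cv2.imwrite(f'pics/{c}0.png',ims[c]['img']); print(c,ray(ims[c],(320,200)))
for n,z in (('tab_pad',.03),('cover_edge',.0295),('seat_end',.0245),('cover',.0245),('tester',0),('new_battery',0),('driver_yellow',0),('esd_brush',0)):
    rs=[]
    for c in ims:
        r=vision.pinpoint(n,c)
        if r:
            uv=r[0]['xy'];rs.append(ray(ims[c],uv));print(n,c,np.round(uv,1),round(r[0]['p'],2),at_z(ims[c],uv,z))
    if len(rs)==2: print('   tri',tri(rs))
print(manip.sense())
E
```

```text
scene (array([0.1202, 0.8051, 0.732 ]), array([ 0.379 , -0.6738, -0.6343]))
top (array([0.4318, 0.0663, 0.9407]), array([ 0.1023,  0.0161, -0.9947]))
tab_pad scene [337.8 191.4] 0.5 [0.518  0.0082 0.03  ]
tab_pad top [357.9 198.4] 0.74 [ 0.5306 -0.0096  0.03  ]
   tri [ 0.5306 -0.012   0.0115]
cover_edge scene [337.9 191.6] 0.68 [0.5177 0.0083 0.0295]
cover_edge top [350.7 196.9] 0.74 [0.534  0.0076 0.0295]
   tri [0.5278 0.0044 0.0241]
seat_end scene [322.3 209.7] 0.68 [0.5203 0.0824 0.0245]
seat_end top [317.5 206.5] 0.57 [0.5102 0.0869 0.0245]
   tri [0.5129 0.0883 0.0314]
cover scene [327.1 204.1] 0.77 [0.5204 0.0586 0.0245]
cover top [340.3 204.2] 0.59 [0.5165 0.0321 0.0245]
   tri [0.5251 0.0344 0.004 ]
tester scene [333.3 199.3] 0.83 [0.5298 0.0084 0.    ]
tester top [351.4 202.7] 0.62 [0.5229 0.0038 0.    ]
   tri [ 0.5268  0.0054 -0.0014]
new_battery scene [311.4 175.5] 0.46 [ 0.6291 -0.0517  0.    ]
new_battery top [375.4 157.8] 0.41 [ 0.6365 -0.0552  0.    ]
   tri [ 0.6352 -0.0568 -0.005 ]
driver_yellow scene [285.8 202.2] 0.65 [0.6277 0.0777 0.    ]
driver_yellow top [327.6 157.5] 0.73 [0.6358 0.0642 0.    ]
   tri [ 0.6382  0.0639 -0.0141]
esd_brush scene [371.2 194.6] 0.78 [ 0.4544 -0.0567  0.    ]
esd_brush top [372.1 232.1] 0.76 [ 0.4515 -0.0472  0.    ]
   tri [ 0.4509 -0.0463  0.0087]
{'t': 0.9, 'qpos': array([-1.2606,  0.1238,  1.6503,  0.    ,  1.3675, -0.0826]), 'joint_velocities': array([-0.0008,  0.0015,  0.0002,  0.0006,  0.0002,  0.0001]), 'joint_efforts': array([  0.    , -42.3595, -36.5762,   0.    ,   0.0005,  -0.    ]), 'position': array([ 0.2488, -0.6005,  0.2313]), 'eef_rot': array([3.0812, 0.613 , 0.    ]), 'force': array([-0.3261, -0.7507, -0.7393]), 'wrist_torque': array([ 0.0312, -0.0165, -0.0224]), 'grasp_force': 0.0, 'grip_width': 0.0853030132859548}
```

```bash
python3 - <<'E'
import cv2
a=cv2.imread('pics/top0.png');b=cv2.imread('pics/scene0.png')
cv2.imwrite('pics/tc.png',cv2.resize(a[120:270,260:460],None,fx=4,fy=4,interpolation=cv2.INTER_CUBIC))
cv2.imwrite('pics/sc.png',cv2.resize(b[130:270,240:440],None,fx=4,fy=4,interpolation=cv2.INTER_CUBIC))
E
```

```text
(no output)
```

View pics/tc.png

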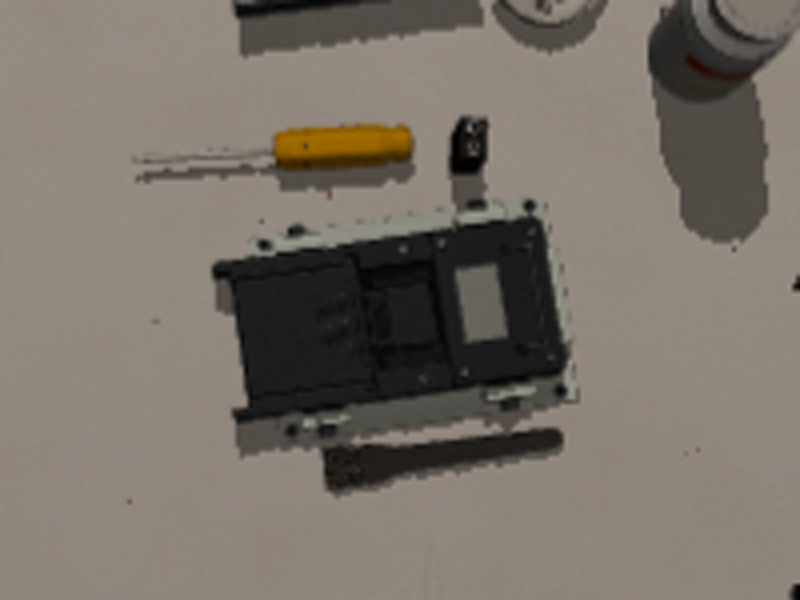

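View pics/sc.png

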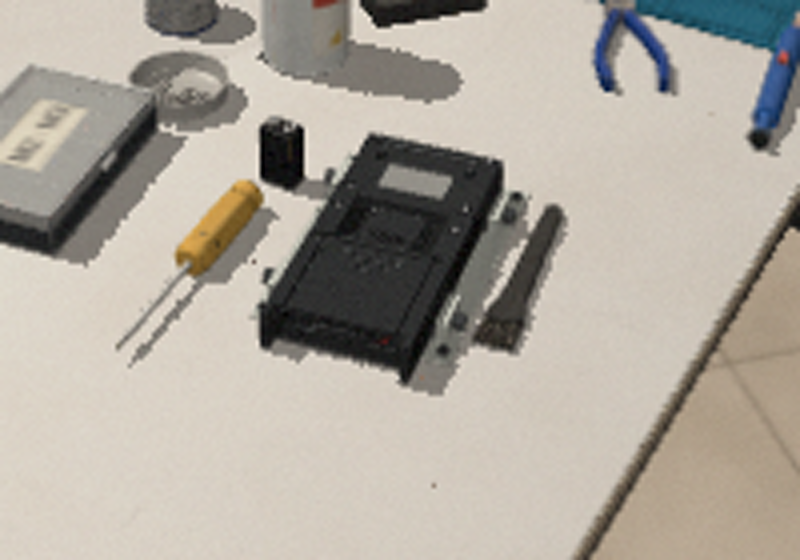

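The top view shows the tester with its tail towards image left (world +y). The cover spans about columns 319–351 and the tab recess about 351–370. The battery is at (377,157), the driver at about (330,157), and the brush at about (370,233), clear of the slide path. I'll take a sharper look next to get exact edges.

```bash
python3 - <<'E'
import cv2,numpy as np
a=cv2.imread('pics/top0.png')[168:232,308:408]
g=np.clip((a.astype(float)-10)*3.2,0,255).astype(np.uint8)
cv2.imwrite('pics/tc2.png',cv2.resize(g,None,fx=8,fy=8,interpolation=cv2.INTER_CUBIC))
E
```

```text
(no output)
```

View pics/tc2.png

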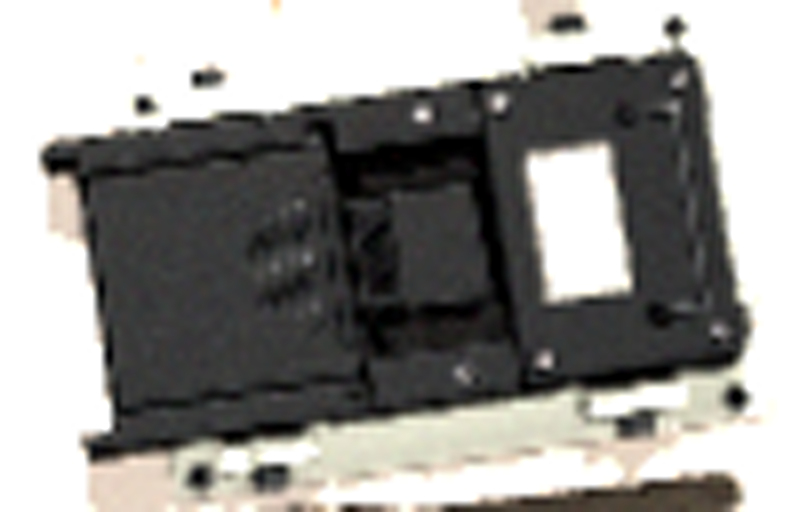

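```bash
python3 - <<'E'
from h import *
np.set_printoptions(precision=4,suppress=True)
im=vision.get_image('top')
f=lambda p,z=.031: at_z(im,((p[0]+.5)/8-.5+308,(p[1]+.5)/8-.5+168),z)
P={k:f(v) for k,v in dict(TL=(45,155),BL=(88,450),TR=(693,58),BR=(748,352),r1=(487,95),r2=(522,385),c1=(330,130),c2=(368,405)).items()}
P['e1']=f((82,175),.03);P['e2']=f((117,435),.03)
for k in P: print(k,P[k])
tail=(P['TL']+P['BL'])/2; head=(P['TR']+P['BR'])/2
d=(tail-head)[:2]; print('len',np.linalg.norm(d),'w',np.linalg.norm((P['TL']-P['BL'])[:2]),np.linalg.norm((P['TR']-P['BR'])[:2]))
u=d/np.linalg.norm(d); 
w=((P['TL']-P['BL'])+(P['TR']-P['BR']))[:2]; w/=np.linalg.norm(w)
print('yaw axis',np.degrees(np.arctan2(u[1],u[0])),'from width',np.degrees(np.arctan2(w[1],w[0]))+90)
o=(tail+head)[:2]/2 - u*(86-115)/2*1e-3
print('origin',o)
n=np.array([-u[1],u[0]])
for k in P: print(k,(P[k][:2]-o)@u,(P[k][:2]-o)@n)
# depth & network check via points
D=im['depth']
for n_,z in (('tab_pad',.03),('cover_edge',.0295),('seat_end',.0245)):
    for i in vision.pinpoint(n_,'top')[:1]:
        q=at_z(im,i['xy'],z)[:2]-o; print(n_,q@u,q@n)
# depth surface map along axis
E_=np.array(im['extrinsics']);K=np.array([[im['fx'],0,im['cx']],[0,im['fy'],im['cy']],[0,0,1.]])
ys,xs=np.mgrid[165:235,305:410]
nn=cv2.undistortPoints(np.stack([xs.ravel(),ys.ravel()],1).astype(float)[:,None],K,np.array(im['distortion'],float))[:,0]
z=D[165:235,305:410].ravel();W=(np.c_[nn*z[:,None],z]-E_[:3,3])@E_[:3,:3]
s=(W[:,:2]-o)@u;t=(W[:,:2]-o)@n
for a in np.arange(-.12,.1,.005):
    m=(abs(s-a)<.0025)&(abs(t)<.015)&(z>0); print(round(a,3),round(np.median(W[m,2])*1e3,1) if m.any() else None,end='; ')
E
```

```text
TL [0.5566 0.0979 0.031 ]
BL [0.4683 0.0835 0.031 ]
TR [ 0.5888 -0.0961  0.031 ]
BR [ 0.5006 -0.112   0.031 ]
r1 [ 0.5767 -0.0345  0.031 ]
r2 [ 0.4897 -0.0451  0.031 ]
c1 [0.5654 0.0124 0.031 ]
c2 [0.483  0.0005 0.031 ]
e1 [0.5509 0.0867 0.03  ]
e2 [0.473 0.075 0.03 ]
len 0.19740453444237793 w 0.08948340129313832 0.08959411122518746
yaw axis 99.37942967231118 from width 99.71404522995952
origin [0.5262 0.0076]
TL 0.08411100159533806 -0.04474160756312569
BL 0.08429353284703987 0.04474160756312568
TR -0.11258810162339748 -0.044792845323514525
BR -0.11381643281898043 0.04479284532351469
r1 -0.049845039416929686 -0.042934193664618356
r2 -0.04609971832128304 0.044625918387851383
c1 -0.0016582650822863719 -0.03947511536561633
c2 -3.2947755333186054e-06 0.04377364965830711
e1 0.07399752828420642 -0.03722090583906493
e2 0.07510969183741575 0.04155943189031412
tab_pad -0.018241066276814277 -0.004618929117628173
cover_edge -0.0031505723860092046 -0.002310277793895103
seat_end 0.08247406232359855 0.002670868192280671
-0.12 18.4; -0.115 30.3; -0.11 31.9; -0.105 32.9; -0.1 31.4; -0.095 32.3; -0.09 30.2; -0.085 30.8; -0.08 31.9; -0.075 31.5; -0.07 30.6; -0.065 32.4; -0.06 31.5; -0.055 31.4; -0.05 32.0; -0.045 15.8; -0.04 27.1; -0.035 27.5; -0.03 27.2; -0.025 28.0; -0.02 27.3; -0.015 28.4; -0.01 30.3; -0.005 28.0; 0.0 32.1; 0.005 31.9; 0.01 30.9; 0.015 30.6; 0.02 30.6; 0.025 31.0; 0.03 30.5; 0.035 30.5; 0.04 30.1; 0.045 29.8; 0.05 30.6; 0.055 30.5; 0.06 30.4; 0.065 31.0; 0.07 30.0; 0.075 21.5; 0.08 -0.4; 0.085 0.1; 0.09 -0.4; 0.095 -0.9;
```

```bash
cat > plan.py <<'E'
import sys
from h import *
from scipy.spatial.transform import Rotation as R
np.set_printoptions(precision=4,suppress=True)
O=np.array([.526,.0075]);Y=np.radians(99.4);U=np.array([np.cos(Y),np.sin(Y)])
def rel():
    s=manip.sense();r=R.from_rotvec(s['eef_rot']).as_matrix()
    q=s['position'][:2]-O
    print('t',round(s['t'],2),'tester xy',q@U,q@np.array([-U[1],U[0]]),'z',s['position'][2],'yaw',np.degrees(np.arctan2(r[1,0],r[0,0])),'tilt z',r[:,2],'F',s['force'],'grip',s['grip_width'])
    return s,r
E
python3 - <<'E'
from plan import *
s,r=rel()
tgt=np.r_[O-.016*U,.12]; d=tgt-s['position']; N=12; rows=[]
a=-(99.4-22.5)/N
print(d)
for i in range(N):
    v=r.T@(d/N); rows.append(np.round([*v,0,0,a],3).tolist()); r=r@R.from_rotvec([0,0,np.radians(a)]).as_matrix()
    print(rows[-1])
E
```

```text
t 1.1 tester xy -0.554566725433782 0.3727909337873375 z 0.23134938553318696 yaw 22.507599971250098 tilt z [ 0. -0. -1.] F [-1.0283  0.1182 -0.3961] grip 0.08539849413777005
[ 0.2798  0.5922 -0.1113]
[0.04, -0.037, 0.009, 0.0, 0.0, -6.408]
[0.044, -0.032, 0.009, 0.0, 0.0, -6.408]
[0.048, -0.027, 0.009, 0.0, 0.0, -6.408]
[0.05, -0.021, 0.009, 0.0, 0.0, -6.408]
[0.052, -0.016, 0.009, 0.0, 0.0, -6.408]
[0.054, -0.01, 0.009, 0.0, 0.0, -6.408]
[0.054, -0.004, 0.009, 0.0, 0.0, -6.408]
[0.055, 0.003, 0.009, 0.0, 0.0, -6.408]
[0.054, 0.009, 0.009, 0.0, 0.0, -6.408]
[0.053, 0.015, 0.009, 0.0, 0.0, -6.408]
[0.051, 0.02, 0.009, 0.0, 0.0, -6.408]
[0.048, 0.026, 0.009, 0.0, 0.0, -6.408]
```

>>> play_rows --deltas '[[[0.04,-0.037,0.005,0,0,-6.4,0],[0.044,-0.032,0.005,0,0,-6.4,0],[0.048,-0.027,0.009,0,0,-6.4,0],[0.05,-0.021,0.009,0,0,-6.4,0],[0.052,-0.016,0.009,0,0,-6.4,0],[0.054,-0.01,0.009,0,0,-6.4,0],[0.054,-0.004,0.009,0,0,-6.4,0],[0.055,0.003,0.009,0,0,-6.4,0],[0.054,0.009,0.009,0,0,-6.4,0],[0.053,0.015,0.009,0,0,-6.4,0]]]'

```text
t: 2.35
position: [0.4827, -0.1046, 0.1495]
eef_rot: [2.283, 2.156, 0.001]
force: [-0.1, -1.1, -0.7]
grip_width: 0.0003
grasp_force: 0.0
```

>>> play_rows --deltas '[[[0.051,0.02,0.009,0,0,-6.4,0],[0.048,0.026,0.009,0,0,-6.4,0],[0,0,0,0,0,0,0],[0,0,0,0,0,0,0]]]'

```text
t: 2.85
position: [0.5285, -0.0073, 0.1313]
eef_rot: [2.034, 2.394, -0.001]
force: [-0.7, -0.4, -0.0]
grip_width: -0.0001
grasp_force: 0.0
```

```bash
python3 - <<'E'
from plan import *
rel()
E
```

```text
t 2.85 tester xy -0.015037739119014898 -5.77890348721271e-05 z 0.13134523788802177 yaw 99.31722952756829 tilt z [-0.0002 -0.0004 -1.    ] F [-0.7195 -0.3632 -0.0083] grip -0.00010761685671400746
```

>>> play_rows --deltas '[[[-0.002,0,0.04,0,0,0,0],[0,0,0.04,0,0,0,0],[0,0,0.013,0,0,0,0],[0,0,0,0,0,0,0],[0,0,0,0,0,0,0]]]'

```text
t: 3.48
position: [0.5304, -0.0098, 0.0403]
eef_rot: [2.033, 2.391, 0.003]
force: [0.2, 1.0, -0.3]
grip_width: 0.0002
grasp_force: 0.0
```

```bash
python3 - <<'E'
from plan import *
rel()
a=vision.get_image('top')['img'][165:235,305:405];b=vision.get_image('scene')['img'][155:225,290:390]
f=lambda a:cv2.resize(np.clip((a.astype(float)-5)*2.8,0,255).astype(np.uint8),None,fx=8,fy=8,interpolation=cv2.INTER_CUBIC)
cv2.imwrite('pics/p1.png',f(b)); cv2.imwrite('pics/p1t.png',f(a))
E
```

```text
t 3.48 tester xy -0.017775574704242972 -0.0014832872905296277 z 0.04028443770701252 yaw 99.26214449336484 tilt z [ 0.0033 -0.0004 -1.    ] F [ 0.1581  1.0143 -0.335 ] grip 0.00019159894539182016
```

View pics/p1.png

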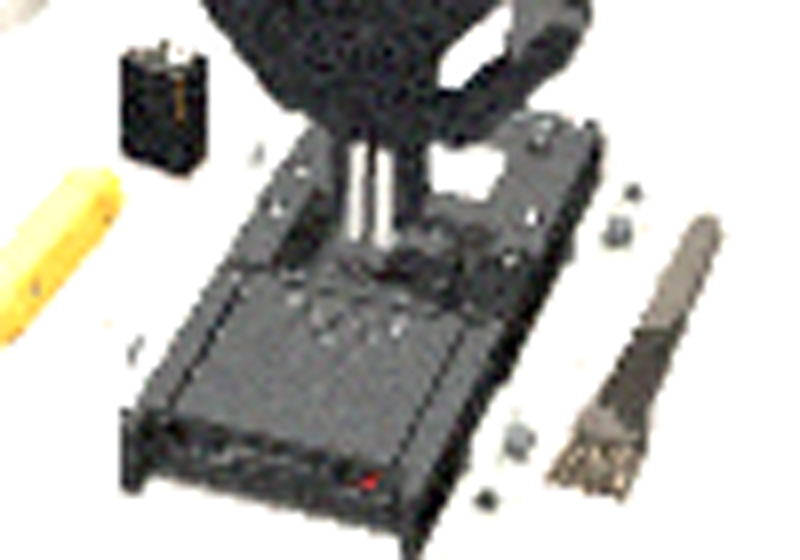

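View pics/p1t.png

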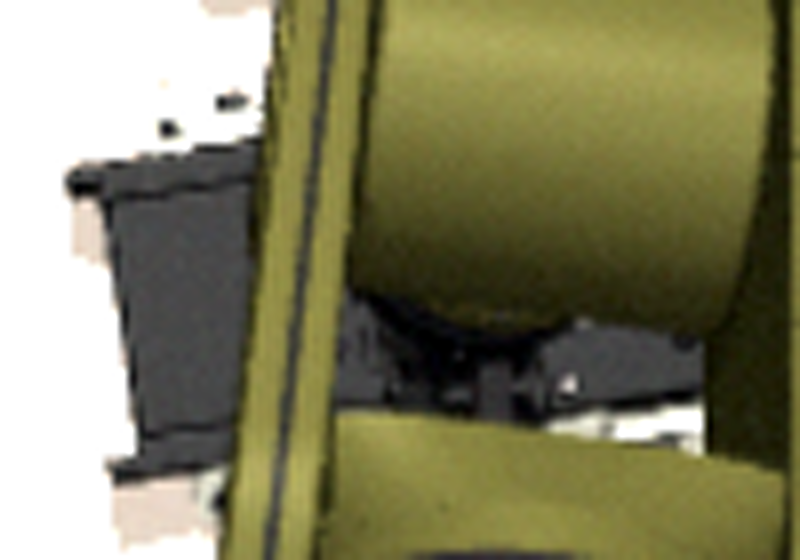

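>>> play_rows --deltas '[[[0.001,0,0.003,0,0,0,0],[0,0,0.002,0,0,0,0],[0,0,0,0,0,0,0],[0,0,0,0,0,0,0]]]'

```text
t: 4.08
position: [0.5287, -0.0082, 0.0333]
eef_rot: [-2.034, -2.394, 0.0]
force: [0.3, 0.3, -0.4]
grip_width: 0.0002
grasp_force: 0.0
```

```bash
python3 - <<'E'
from plan import *
rel()
E
```

```text
t 4.08 tester xy -0.015905316758821238 -0.00012702231846801844 z 0.033281272095183015 yaw 99.31152453536028 tilt z [-0.0001  0.     -1.    ] F [ 0.3396  0.2616 -0.4057] grip 0.0002182235273448642
```

Settled as expected. Next, press in small steps while watching the force.

>>> play_rows --deltas '[[[0,0,0.002,0,0,0,0],[0,0,0.001,0,0,0,0],[0,0,0,0,0,0,0],[0,0,0,0,0,0,0]]]'

```text
t: 4.58
position: [0.5287, -0.0082, 0.0303]
eef_rot: [-2.034, -2.394, 0.0]
force: [0.4, 0.5, -0.2]
grip_width: 0.0003
grasp_force: 0.0
```

>>> play_rows --deltas '[[[0,0,0.001,0,0,0,0],[0,0,0.001,0,0,0,0],[0,0,0,0,0,0,0],[0,0,0,0,0,0,0]]]'

```text
t: 5.08
position: [0.5289, -0.0081, 0.0286]
eef_rot: [2.034, 2.394, 0.001]
force: [-1.2, 1.6, 4.1]
grip_width: 0.0001
grasp_force: 2.2
```

>>> play_rows --deltas '[[[0,0,0.001,0,0,0,0],[0,0,0.0005,0,0,0,0],[0,0,0,0,0,0,0],[0,0,0,0,0,0,0]]]'

```text
t: 5.58
position: [0.5289, -0.008, 0.0273]
eef_rot: [-2.034, -2.394, -0.001]
force: [-2.5, 1.9, 7.2]
grip_width: 0.0001
grasp_force: 3.2
```

>>> play_rows --deltas '[[[0,0,0.001,0,0,0,0],[0,0,0,0,0,0,0],[0,0,0,0,0,0,0],[0,0,0,0,0,0,0]]]'

```text
t: 6.08
position: [0.529, -0.0079, 0.0265]
eef_rot: [-2.034, -2.394, -0.001]
force: [-2.3, 2.3, 8.3]
grip_width: -0.0003
grasp_force: 3.8
```

>>> play_rows --deltas '[[[0,0,0.0004,0,0,0,0],[0.001,0,0,0,0,0,0],[0.001,0,0,0,0,0,0],[0.001,0,0,0,0,0,0],[0.001,0,0,0,0,0,0],[0.001,0,0,0,0,0,0],[0,0,0,0,0,0,0]]]'

```text
t: 6.95
position: [0.5295, -0.0048, 0.0268]
eef_rot: [2.03, 2.392, -0.0]
force: [0.3, -4.2, 7.7]
grip_width: 0.0001
grasp_force: 3.4
```

```bash
python3 - <<'E'
from plan import *
rel()
E
```

```text
t 6.95 tester xy -0.012688919205493721 -0.0014888236289326909 z 0.02678313628364706 yaw 99.34400608201005 tilt z [ 0.0034 -0.0031 -1.    ] F [ 0.2539 -4.2283  7.7135] grip 8.500908125203038e-05
```

>>> play_rows --deltas '[[[0,0,0.0006,0,0,0,0],[0,0,0,0,0,0,0],[0.001,0,0,0,0,0,0],[0.001,0,0,0,0,0,0],[0.001,0,0,0,0,0,0],[0.001,0,0,0,0,0,0],[0,0,0,0,0,0,0]]]'

```text
t: 7.82
position: [0.5295, -0.001, 0.0265]
eef_rot: [2.029, 2.391, 0.001]
force: [-0.1, -4.7, 6.6]
grip_width: -0.0002
grasp_force: 3.6
```

```bash
python3 - <<'E'
from plan import *
rel()
E
```

```text
t 7.83 tester xy -0.008984437788008903 -0.0020652993498265983 z 0.026549304395238085 yaw 99.34877949114056 tilt z [ 0.0049 -0.0035 -1.    ] F [-0.0658 -4.6761  6.6071] grip -0.0001713229385765285
```

>>> play_rows --deltas '[[[0.001,0,0.0003,0,0,0,0],[0.001,-0.0005,0,0,0,0,0],[0.002,-0.0005,0,0,0,0,0],[0.002,-0.0005,0,0,0,0,0],[0.002,0,0,0,0,0,0],[0.002,0,0,0,0,0,0],[0,0,0,0,0,0,0]]]'

```text
t: 8.7
position: [0.5266, 0.0091, 0.0262]
eef_rot: [2.029, 2.391, 0.002]
force: [0.6, -2.5, 5.8]
grip_width: -0.0001
grasp_force: 2.9
```

```bash
python3 - <<'E'
from plan import *
rel()
for c in('top','scene'):
    im=vision.get_image(c)
    for n,z in (('cover_edge',.0295),('cover',.0245)):
        r=vision.pinpoint(n,c)
        if r: q=at_z(im,r[0]['xy'],z)[:2]-O; print(c,n,r[0]['p'],q@U)
    if c=='scene': cv2.imwrite('pics/p2.png',cv2.resize(np.clip((im['img'][155:225,290:390].astype(float)-5)*2.8,0,255).astype(np.uint8),None,fx=8,fy=8,interpolation=cv2.INTER_CUBIC))
E
```

```text
t 8.7 tester xy 0.0014834375054408949 -0.0008503074818604229 z 0.026184449464436294 yaw 99.340153831669 tilt z [ 0.0055 -0.0026 -1.    ] F [ 0.6203 -2.4788  5.7559] grip -6.181344766666204e-05
top cover 0.77 0.03716177545488516
scene cover_edge 0.58 0.016022221807378858
scene cover 0.89 0.055039005520263175
```

View pics/p2.png

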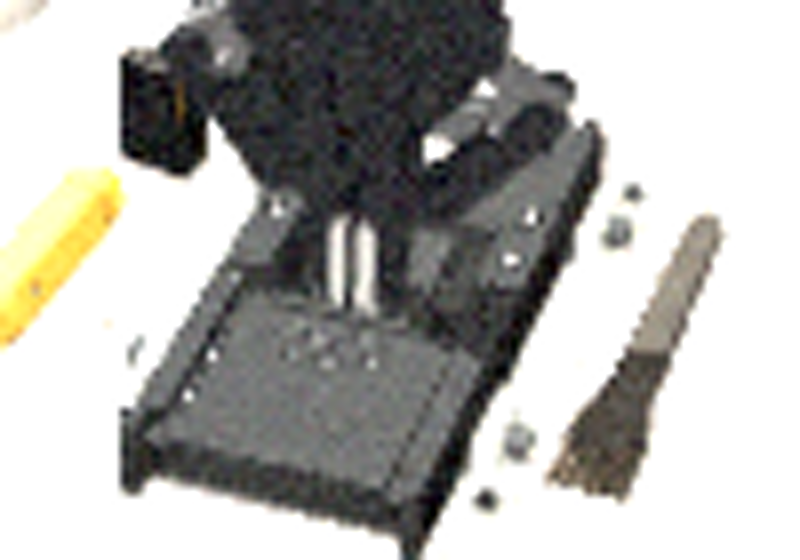

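>>> play_rows --deltas '[[[0.003,0,-0.002,0,0,0,0],[0.005,0,-0.0005,0,0,0,0],[0.005,0,0,0,0,0,0],[0.005,0,0,0,0,0,0],[0.005,0,0,0,0,0,0],[0.005,0,0,0,0,0,0],[0.005,0,0,0,0,0,0],[0.005,0,0,0,0,0,0],[0.005,0,0,0,0,0,0],[0,0,0,0,0,0,0]]]'

```text
t: 10.25
position: [0.5172, 0.0531, 0.027]
eef_rot: [-2.033, -2.395, -0.0]
force: [-0.5, -0.6, -0.5]
grip_width: 0.0003
grasp_force: 0.0
```

```bash
python3 - <<'E'
from plan import *
rel()
E
```

```text
t 10.25 tester xy 0.0464461444612463 0.001279311190790397 z 0.027015012562990715 yaw 99.32861966885478 tilt z [-0.0001  0.0002 -1.    ] F [-0.4687 -0.6277 -0.503 ] grip 0.0003221811588691383
```

>>> play_rows --deltas '[[[0.004,0.0005,0,0,0,0,0],[0.005,0.0005,0,0,0,0,0],[0.005,0,0,0,0,0,0],[0.005,0,0,0,0,0,0],[0.005,0,0,0,0,0,0],[0.004,0,0,0,0,0,0],[0,0,0,0,0,0,0]]]'

```text
t: 11.12
position: [0.5131, 0.081, 0.0267]
eef_rot: [-2.033, -2.394, 0.001]
force: [-0.4, -0.0, 0.3]
grip_width: -0.0002
grasp_force: 0.0
```

```bash
python3 - <<'E'
from plan import *
rel()
im=vision.get_image('scene')
cv2.imwrite('pics/p3.png',cv2.resize(np.clip((im['img'][160:250,270:390].astype(float)-5)*2.5,0,255).astype(np.uint8),None,fx=6,fy=6,interpolation=cv2.INTER_CUBIC))
for n,z in (('cover_edge',.006),('cover',.003)):
    for c in('top','scene'):
        im=vision.get_image(c)
        r=vision.pinpoint(n,c)
        if r: q=at_z(im,r[0]['xy'],z)[:2]-O; print(c,n,r[0]['p'],q@U)
E
```

```text
t 11.12 tester xy 0.07460050703584035 0.0007385657135653566 z 0.026665968021490034 yaw 99.33749615978874 tilt z [-0.0012  0.0002 -1.    ] F [-0.3645 -0.0032  0.3191] grip -0.00015710775244736047
top cover_edge 0.69 0.08027242998889547
scene cover_edge 0.93 0.07688578432223543
top cover 0.61 0.11644230046225558
scene cover 0.76 0.12168415323122049
```

View pics/p3.png

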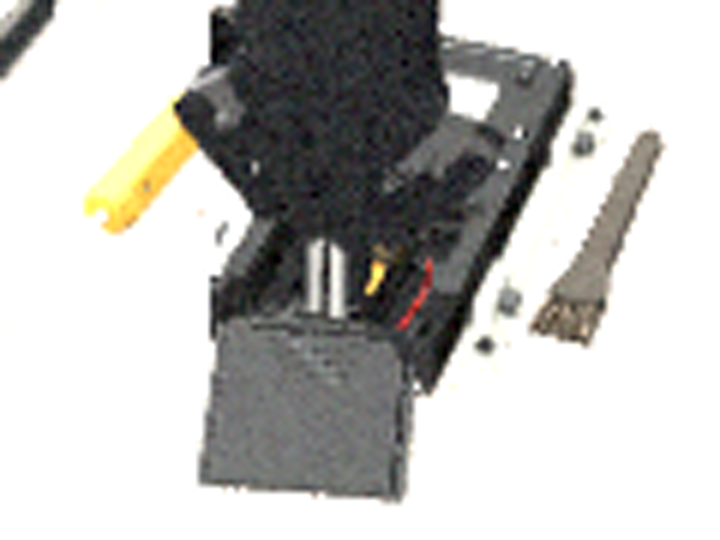

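```bash
cat >> plan.py <<'E'
def coverdepth():
    for c in ('scene','top'):
        im=vision.get_image(c);D=im['depth']
        E_=np.array(im['extrinsics']);K=np.array([[im['fx'],0,im['cx']],[0,im['fy'],im['cy']],[0,0,1.]])
        ys,xs=np.mgrid[0:400,0:640]
        nn=cv2.undistortPoints(np.stack([xs.ravel(),ys.ravel()],1).astype(float)[:,None],K,np.array(im['distortion'],float))[:,0]
        z=D.ravel();W=(np.c_[nn*z[:,None],z]-E_[:3,3])@E_[:3,:3]
        q=W[:,:2]-O;s=q@U;t=q@np.array([-U[1],U[0]])
        print(c)
        for lo,hi in((-.035,-.015),(-.015,.015),(.015,.035)):
            print([ (round(a*1e3),round(np.median(W[m,2])*1e3,1)) for a in np.arange(.06,.19,.006) for m in [(abs(s-a)<.003)&(t>lo)&(t<hi)&(z>0)] if m.any()])
E
python3 - <<'E'
from plan import *
coverdepth()
E
```

```text
scene
[(60, np.float64(-797.9)), (66, np.float64(83.1)), (72, np.float64(83.1)), (78, np.float64(16.4)), (84, np.float64(117.7)), (90, np.float64(98.6)), (96, np.float64(178.0)), (102, np.float64(189.7)), (108, np.float64(173.0)), (114, np.float64(19.7)), (120, np.float64(16.8)), (126, np.float64(284.8)), (132, np.float64(302.0)), (138, np.float64(11.3)), (144, np.float64(9.5)), (150, np.float64(7.7)), (156, np.float64(5.5)), (162, np.float64(1.1)), (168, np.float64(-0.9)), (174, np.float64(-0.6)), (180, np.float64(-0.5)), (186, np.float64(-0.8))]
[(60, np.float64(337.7)), (66, np.float64(76.9)), (72, np.float64(56.5)), (78, np.float64(48.1)), (84, np.float64(61.9)), (90, np.float64(91.8)), (96, np.float64(100.3)), (102, np.float64(24.0)), (108, np.float64(209.1)), (114, np.float64(183.0)), (120, np.float64(17.5)), (126, np.float64(16.1)), (132, np.float64(312.7)), (138, np.float64(294.2)), (144, np.float64(10.9)), (150, np.float64(8.9)), (156, np.float64(6.3)), (162, np.float64(1.4)), (168, np.float64(-0.8)), (174, np.float64(-0.7)), (180, np.float64(-0.9)), (186, np.float64(-0.8))]
[... 1120 characters left out ...]
oat64(340.3)), (96, np.float64(340.7)), (102, np.float64(340.7)), (108, np.float64(340.1)), (114, np.float64(348.8)), (120, np.float64(355.6)), (126, np.float64(356.5)), (132, np.float64(355.5)), (168, np.float64(-1.0)), (174, np.float64(0.0)), (180, np.float64(-1.2)), (186, np.float64(-0.6))]
[(60, np.float64(332.2)), (66, np.float64(333.7)), (72, np.float64(332.8)), (78, np.float64(331.6)), (84, np.float64(330.1)), (90, np.float64(326.8)), (96, np.float64(325.8)), (102, np.float64(325.7)), (108, np.float64(323.8)), (114, np.float64(323.4)), (120, np.float64(366.5)), (126, np.float64(368.8)), (132, np.float64(367.7)), (138, np.float64(10.0)), (180, np.float64(0.3)), (186, np.float64(-0.6))]
```

The cover's front edge is on the bench, but its rear still leans on the tester's tail at about 0.33 rad. I'll push it a little further, offset towards the lagging side.

>>> play_rows --deltas '[[[-0.003,-0.005,0,0,0,0,0],[0,-0.005,0,0,0,0,0],[0.004,0,0.001,0,0,0,0],[0.004,0,0,0,0,0,0],[0.004,0,0,0,0,0,0],[0.003,0,0,0,0,0,0],[0,0,0,0,0,0,0]]]'

```text
t: 12.55
position: [0.5019, 0.091, 0.026]
eef_rot: [2.033, 2.395, -0.0]
force: [0.1, 0.0, -0.4]
grip_width: -0.0002
grasp_force: 0.0
```

```bash
python3 - <<'E'
from plan import *
rel()
coverdepth()
E
```

```text
t 12.55 tester xy 0.08633254080934578 0.010139793825989833 z 0.026046979025989833 yaw 99.33743042866912 tilt z [ 0. -0. -1.] F [ 0.1409  0.0155 -0.4374] grip -0.00022486642897164754
scene
[(60, np.float64(-798.3)), (66, np.float64(-799.2)), (72, np.float64(-799.4)), (78, np.float64(11.5)), (84, np.float64(83.4)), (90, np.float64(105.2)), (96, np.float64(105.4)), (102, np.float64(91.2)), (108, np.float64(169.3)), (114, np.float64(159.8)), (120, np.float64(6.2)), (126, np.float64(2.7)), (132, np.float64(6.6)), (138, np.float64(301.9)), (144, np.float64(299.7)), (150, np.float64(4.7)), (156, np.float64(4.5)), (162, np.float64(0.5)), (168, np.float64(0.1)), (174, np.float64(-0.8)), (180, np.float64(-0.8)), (186, np.float64(-0.5))]
[(60, np.float64(337.5)), (66, np.float64(335.6)), (72, np.float64(336.1)), (78, np.float64(16.1)), (84, np.float64(43.3)), (90, np.float64(14.9)), (96, np.float64(63.4)), (102, np.float64(89.5)), (108, np.float64(107.4)), (114, np.float64(182.1)), (120, np.float64(199.4)), (126, np.float64(182.0)), (132, np.float64(7.8)), (138, np.float64(336.6)), (144, np.flo
[... 1261 characters left out ...]
(338.9)), (90, np.float64(339.4)), (96, np.float64(339.1)), (102, np.float64(339.5)), (108, np.float64(339.1)), (114, np.float64(339.5)), (120, np.float64(339.5)), (126, np.float64(341.8)), (132, np.float64(347.6)), (138, np.float64(349.6)), (144, np.float64(329.2)), (186, np.float64(-1.3))]
[(60, np.float64(338.2)), (66, np.float64(338.1)), (72, np.float64(338.3)), (78, np.float64(338.1)), (84, np.float64(336.9)), (90, np.float64(336.7)), (96, np.float64(336.8)), (102, np.float64(336.0)), (108, np.float64(336.1)), (114, np.float64(335.5)), (120, np.float64(335.7)), (126, np.float64(336.4)), (132, np.float64(362.4)), (138, np.float64(364.2)), (144, np.float64(361.1)), (150, np.float64(6.1))]
```

>>> play_rows --deltas '[[[0,0,-0.02,0,0,0,0],[0,0,-0.04,0,0,0,0],[-0.02,0,-0.05,0,0,0,0],[-0.06,0,-0.03,0,0,0,0],[-0.06,0,0,0,0,0,0],[-0.06,0,0,0,0,0,0],[-0.06,0,0,0,0,0,0],[0,0,0,0,0,0,0]]]'

```text
t: 13.65
position: [0.5434, -0.1656, 0.1641]
eef_rot: [2.04, 2.388, -0.001]
force: [0.8, 0.6, -0.8]
grip_width: -0.0002
grasp_force: 0.0
```

```bash
python3 - <<'E'
from plan import *
rel()
im=vision.get_image('scene')
cv2.imwrite('pics/p4.png',cv2.resize(np.clip((im['img'][160:250,270:390].astype(float)-5)*2.5,0,255).astype(np.uint8),None,fx=6,fy=6,interpolation=cv2.INTER_CUBIC))
coverdepth()
for n,z in (('cover_edge',.012),('cover',.003)):
    for c in('top','scene'):
        im=vision.get_image(c)
        r=vision.pinpoint(n,c)
        if r: q=at_z(im,r[0]['xy'],z)[:2]-O; print(c,n,r[0]['p'],q@U)
E
```

```text
t 13.65 tester xy -0.1736447044786604 0.011065163889538916 z 0.16408107292791452 yaw 98.996064424971 tilt z [ 0.0003 -0.0007 -1.    ] F [ 0.7537  0.6435 -0.839 ] grip -0.00017963645790164341
scene
[(60, np.float64(-797.6)), (66, np.float64(-798.7)), (72, np.float64(-800.3)), (78, np.float64(7.1)), (84, np.float64(-794.7)), (90, np.float64(-798.7)), (96, np.float64(9.0)), (102, np.float64(8.3)), (108, np.float64(8.2)), (114, np.float64(8.4)), (120, np.float64(7.1)), (126, np.float64(5.9)), (132, np.float64(6.0)), (138, np.float64(1.1)), (144, np.float64(5.5)), (150, np.float64(4.0)), (156, np.float64(2.7)), (162, np.float64(1.5)), (168, np.float64(0.5)), (174, np.float64(-0.8)), (180, np.float64(-0.9)), (186, np.float64(-1.0))]
[(60, np.float64(21.4)), (66, np.float64(19.2)), (72, np.float64(18.9)), (78, np.float64(15.0)), (84, np.float64(-792.1)), (90, np.float64(10.0)), (96, np.float64(10.2)), (102, np.float64(9.2)), (108, np.float64(8.5)), (114, np.float64(7.6)), (120, np.float64(7.6)), (126, np.float64(6.6)), (132, np.float64(7.2)), (138, np.float64(6.7)), (144, np.float64(6.4)), 
[... 1750 characters left out ...]
p.float64(-0.4))]
[(60, np.float64(6.3)), (66, np.float64(4.4)), (72, np.float64(14.2)), (78, np.float64(8.1)), (84, np.float64(11.7)), (90, np.float64(10.2)), (96, np.float64(10.2)), (102, np.float64(9.0)), (108, np.float64(9.1)), (114, np.float64(8.9)), (120, np.float64(7.8)), (126, np.float64(7.7)), (132, np.float64(6.9)), (138, np.float64(6.7)), (144, np.float64(6.2)), (150, np.float64(6.1)), (156, np.float64(0.7)), (162, np.float64(-0.1)), (168, np.float64(-0.3)), (174, np.float64(-0.5)), (180, np.float64(-0.4)), (186, np.float64(-0.5))]
top cover_edge 0.95 0.0811722705158081
scene cover_edge 0.71 0.0862256104399789
top cover 0.62 0.10975320407369848
scene cover 0.61 0.14134833620697893
```

View pics/p4.png

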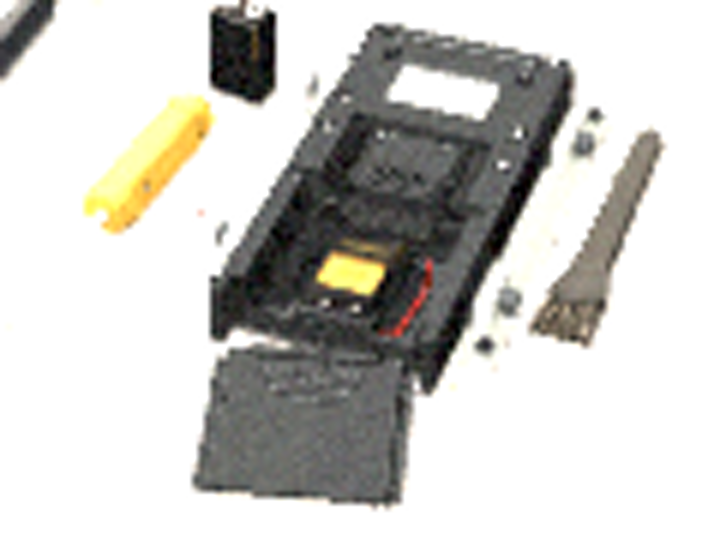

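The picture shows the cover lying flat and fully clear of the tail, with its rear edge at about 80–90 mm against the tail end at 76 mm. Its slope is about 0.07 rad, the tab is back up, and the battery, driver and brush in view haven't moved.

```bash
python3 -c "
from bench import manip
print(manip.job_done())"
```

```text
the job is handed in; nothing more can be done
None
```

I pressed the tab, slid the cover off the tail end and handed the job in: the last images show the cover flat on the bench just past the tester and the bystanders in view unmoved, but no verdict came back.

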